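Set the infeed fence and tighten its clamp bolt to the click

TASK

Push the blue fence along its guide until it squares the white panel flush against the aluminium end stop, with no gap on either side. Then push the handle of the wrench that sits on the fence's clamp bolt, clockwise seen from above, until its breakaway joint kinks over, stop pushing before it is forced on towards the end of its kink, and let go so that it springs straight again. Leave the coil, the bottle and the offcut where they are.

Things in the scene. Friction and masses are not known exactly. Their poses are not given: they have to be found in the camera images.
- bed: Fixed white bed with black rollers, 300 (x) by 380 (y) mm, top 40 mm above the table, carrying stop, fence and wrench; all turn as one. Origin on the table, 60 mm from the bed's middle towards the fence end. y: the fence's sliding direction, from fence through panel to stop; x level, square to it and away from the robot; z up.
- stop (a point): Middle of the working face of the aluminium end stop: a fixed bar, 270 mm long along x, top 76 mm above the table. This point is 48 mm above the table. Axes as the bed's: y points into the stop.
- fence_face (a point): Middle of the black face, towards the panel, of the blue fence: a bar 270 mm long (x), 55 mm wide (y), 42.5 to 72.5 mm above the table. It slides only along the bed's y (travel 90 mm) with about 7 N of friction and stays where it is left. This point is 48 mm above the table. Axes as the bed's.
- fence_push (a point): A free place to push: on the back face of the fence (away from the panel), 100 mm from the bolt towards the robot, 58 mm above the table, by the yellow stripe. Axes as the bed's. Pushing fence and panel along takes about 7 to 14 N; the force rises steeply once the panel is trapped against the stop.
- panel: Loose white-faced chipboard panel, 240 mm (its x) by 150 mm (its y) by 16 mm, 0.3 to 0.55 kg, lying on the bed between fence and stop, a little off the stop and slightly askew. Origin at the centre of its underside, z up.
- panel_near (a point): Middle of the panel's edge towards the fence; axes as the panel's.
- panel_far (a point): Middle of the panel's edge towards the stop; axes as the panel's.
- bolt_axis (a point): On the upright axis of the clamp bolt, 90 mm above the table, 35 mm behind the fence face; moves with the fence. The wrench's round head (34 mm wide, top 100 mm above the table) stays on the bolt. The bolt turns with slight friction (2 N at the grip) and seats hard after a turn of 0.3 to 0.75 rad that cannot be seen beforehand.
- handle_grip (a point): On the wrench's black grip (100 mm long, 22 mm wide, 80 to 100 mm above the table), 170 mm from the bolt axis; the handle ends 230 mm from it. It points away from the panel and swings freely above bed and table. Axes: y along the handle towards the bolt, z up, x level, square to the handle; push on its +x side, towards -x, to tighten.
- click (a joint): Kink of the wrench's breakaway joint (upright pin 45 mm from the bolt axis), rad: 0 straight, 0.42 end of kink. It stays straight until the bolt is seated and the push at the grip reaches about 10 N, then gives way at almost that force; tripped from 0.12 on, forced beyond 0.30. It springs back to 0 when let go.
- coil: Bystander: flat coil of edging, ring 96 mm across, 22 mm high, on the table; origin at the centre of its underside.
- cleaner: Bystander: blue bottle, 56 mm across, 130 mm high, standing on the table; origin at the centre of its underside.
- offcut: Bystander: chipboard offcut 90 x 50 x 18 mm on the table; origin at the centre of its underside.

How it is judged:
By the outcome, as a careful person would: the job done as asked, in the order asked, and still so for the second after the job is handed in, with the robot touching nothing.
It also fails if it takes over 64 s, if anything falls off the work surface, if the arm or the gripper's body presses on something with over 40 N, if the wrist force passes 120 N, or if a joint passes its speed limit or range.

ROBOT

A 7-joint arm with a two-finger parallel gripper is mounted at the origin on the work surface. World frame = base frame: x ahead of the robot, y to its left, z up, the work surface at z = 0. Lengths are in m, angles in rad, forces in N, time in s.
With the tool pointing down it reaches from about 0.4 to 0.875 m from the base axis. Payload 19.3 kg.
Tool frame: the origin (TCP) lies midway between the tips of the shut fingers; the grasp point (between the pads) lies 19 mm behind it; z points along the fingers, y is the line along which they close (so a half turn about z gives the same grasp; the last joint's range is limited). The gripper opens to 85 mm and grips with 20 to 120 N. Pads are 22 mm wide; open, the fingers measure 114 mm over their backs; the gripper's body (76 mm by 85 mm) begins 54 mm behind the grasp point. The pads swing forward as they close: fully open they stand 13 mm farther back than shut.
Start: joints at [-1.361, 0.521, -0.036, 1.599, 0.021, 1.021, -0.113], TCP at [0.173, 0.601, 0.231] pointing down, gripper open.
Joint ranges: [-2.91, 2.91], [-0.3, 2.13], [-1.5, 1.42], [0.17, 2.43], [-1.26, 4.41], [0.16, 1.93], [-2.52, 2.52]. Speed limits (rad/s): [1.89, 1.89, 2.39, 2.39, 3.01, 3.01, 3.01].

INTERFACE

Orientations are given as [roll, pitch, yaw] about the fixed x, y, z axes, in that order (R = Rz(yaw) Ry(pitch) Rx(roll)).
In Python, from workcell import bot, optics, telemetry gives the robot as it stands (bot), with the cameras (optics) and the readings (telemetry).
- The arm moves only by the shell command python3 nudge.py FILE [FORCE], which reads ROWS from the file FILE. ROWS is a JSON object whose key "deltas" holds a list of rows, 1 to 5 of them, each of 7 numbers: the finger opening in m, then dx, dy, dz in units of 50 mm, then a rotation vector rx, ry, rz in rad; each row is the pose to reach, as a shift and turn from the pose commanded when the command began, along the tool's axes at that moment; what a row does not reach only later rows make up. A row lasts 1/8 s, in which the tool goes at most 0.0625 m and 0.188 rad, less where a joint would pass 70% of its speed; a pose out of reach is approached as far as the arm can. The fingers move at their own pace and stop on an object; FORCE is the grip in N (left out, the last holds). Time passes only in rows, so rows that do not move let the fingers close. It prints the time, the measured TCP pose, the force, the opening and the grip force at its end. Input that does not fit is refused with a message, and nothing moves.
- telemetry.observe(): the state, without advancing time (a new reading comes with each control period).
- optics.grab_frame(name): name is "scene" or "top" or "wrist"; returns the picture (480x640x3 uint8, blue, green, red); there is no depth.
- optics.calibration(name): a dict with "vfov" (degrees; the focal length in pixels is half the picture's height over the tangent of half this angle, whatever the lens; pixels are square), "cx", "cy" (the principal point, pixels), "eye" and "attitude" of the camera in the world. Camera axes: x right, y down, z forward; pixel columns grow to the right and rows downward; lengths in m; the calibration is good to about 2 mm. A picture is of the moment at which its call begins: read the wrist's pose just before it. calibration takes no time and is no camera call; for the wrist camera it gives the pose at the moment of the call.
- bot.job_done(): hands the job in; it is judged then, once.
The state is a dict: "clock": time; "qpos": joint angles; "qd": joint speeds; "joint_efforts": joint torques, N m; "position": TCP position; "tool_rot": TCP orientation; "force": force on the tool from outside, world axes, zero at the start; "moment": the same for the moment, N m; "grip_width": finger opening in m; "finger_force": force on a finger pad.
Only numpy, scipy, OpenCV 4.12 (cv2) and the standard library are available. Lean on these libraries where they do the work, as an engineer would, in place of code of your own. Each camera call takes 0.05 s, during which the arm holds its last target. There are 200 camera calls.

## Working session

There is one attempt and no reset: what is moved stays moved. The work goes in short steps, Python scripts to look and compute and a shell command to move; the robot and the scene stay as the last step left them, time stands still between calls to the robot, and variables do not carry over. Pictures are saved under pics/ and viewed, at most 10 in all, crops included, and the job is handed in when it is done.

```bash
ls; mkdir -p pics; python3 - <<'E'
from workcell import bot, optics, telemetry
import cv2
for n in("scene","top"):
    c=optics.calibration(n);print(n,c)
    cv2.imwrite(f"pics/{n}0.png",optics.grab_frame(n))
s=telemetry.observe();print(s)
E
```

```text
nudge.py
pics
workcell.py
scene {'vfov': 56.720986446657975, 'cx': 313.48293668812676, 'cy': 236.97795573257403, 'eye': array([ 1.12687394, -0.01839766,  0.82809035]), 'attitude': array([-2.4704871 ,  0.00387104,  1.58795112])}
top {'vfov': 54.385753684576905, 'cx': 322.6127742397079, 'cy': 242.54659910588853, 'eye': array([ 0.40836645, -0.01816111,  0.98378473]), 'attitude': array([-3.02025471, -0.0153326 , -1.591087  ])}
{'clock': 0.1, 'qpos': array([-1.36119512,  0.52196343, -0.0363309 ,  1.5999264 ,  0.02122839,
        1.02106907, -0.11281456]), 'qd': array([-0.00079085, -0.00110715, -0.00125312, -0.00146431, -0.0001112 ,
       -0.00010863, -0.00099318]), 'joint_efforts': array([ 3.37526952e-03, -9.28465748e+01,  1.98374256e+00, -3.70537448e+01,
        1.80873560e-02,  5.41560788e-03, -5.34333094e-05]), 'position': array([0.17256159, 0.60041365, 0.23078643]), 'tool_rot': array([-3.14061619e+00,  8.90129608e-05,  2.86178335e+00]), 'force': array([-0.60015998, -0.02876944, -0.75439108]), 'moment': array([-0.0100416 ,  0.02793021, -0.04355553]), 'finger_force': 0.0, 'grip_width': 0.08522403590828771}
```

View pics/top0.png

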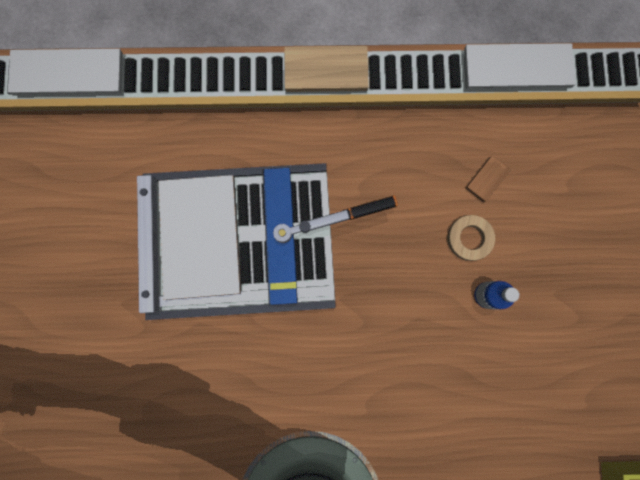

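View pics/scene0.png

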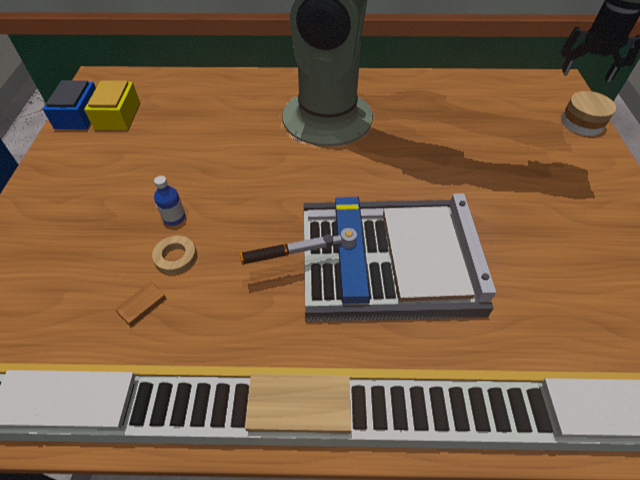

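The top view shows the fence vertical around (281,235), the yellow stripe at (283,286), the bolt at (282,232) and the grip from (352,213) to (394,202). The panel is at about (200,237), with the stop at (145,243). Next I'll measure these.

```bash
cat > h.py <<'E'
import numpy as np,cv2
from scipy.spatial.transform import Rotation as R
from workcell import bot, optics, telemetry
def ray(c,px,z):
    px=np.atleast_2d(np.array(px,float)); f=240/np.tan(np.radians(c["vfov"])/2)
    d=np.c_[(px[:,0]-c["cx"])/f,(px[:,1]-c["cy"])/f,np.ones(len(px))]@R.from_euler("xyz",c["attitude"]).as_matrix().T
    e=np.array(c["eye"]);return (e+d*((z-e[2])/d[:,2])[:,None])[:,:2]
def big(m,roi):
    k=np.zeros_like(m);x0,y0,x1,y1=roi;k[y0:y1,x0:x1]=m[y0:y1,x0:x1]
    cs=cv2.findContours(k,0,cv2.CHAIN_APPROX_NONE)[0];return max(cs,key=cv2.contourArea)[:,0]
def rect(c,cont,z):
    return cv2.minAreaRect((ray(c,cont,z)*1000).astype(np.float32))
def show(n,r): print(n,"centre",np.round(r[0],1),"size",np.round(r[1],1),"ang",round(r[2],2),"\n  corners",np.round(cv2.boxPoints(r),1).tolist())
E
python3 - <<'E'
from h import *
for n,rois in (("top",dict(f=(255,160,310,310),g=(345,190,405,225),s=(125,165,160,320),p=(150,165,245,310),b=(270,222,294,244))),("scene",dict(f=(325,190,375,306),g=(235,235,290,270),s=(440,185,500,305),p=(380,195,480,305),b=(335,225,360,250)))):
    im=cv2.imread(f"pics/{n}0.png");c=optics.calibration(n);h=cv2.cvtColor(im,cv2.COLOR_BGR2HSV)
    print(n)
    blue=cv2.inRange(h,(105,120,60),(125,255,255))|cv2.inRange(h,(22,120,120),(35,255,255))
    blue=cv2.morphologyEx(blue,cv2.MORPH_CLOSE,np.ones((3,3)))
    show("fence",rect(c,big(blue,rois["f"]),.0725))
    # grip black
    show("grip",rect(c,big(cv2.inRange(h,(0,0,0),(180,255,45)),rois["g"]),.1 if n=="top" else .095))
    bolt=cv2.inRange(h,(0,0,110),(180,90,255)); 
    cb=big(bolt,rois["b"]); print("bolt",cv2.minEnclosingCircle(cb),ray(c,cv2.minEnclosingCircle(cb)[0],.1))
    for r in("s","p"):
        x0,y0,x1,y1=rois[r]; print(r,h[(y0+y1)//2,x0:x1:4].tolist())
c=optics.calibration("top")
print("bottle",ray(c,[495,293],0.06),"coil",ray(c,[471,238],0.02),"handle end",ray(c,[[394,202],[352,213]],.1))
im=cv2.imread("pics/top0.png");cv2.imwrite("pics/c1.png",cv2.resize(im[150:330,120:410],None,fx=2.7,fy=2.7,interpolation=cv2.INTER_CUBIC))
E
```

```text
top
fence centre [536.4  49.6] size [269.2  54.8] ang 2.37 
  corners [[400.70001220703125, 71.30000305175781], [403.0, 16.600000381469727], [672.0, 27.799999237060547], [669.7000122070312, 82.5]]
grip centre [ 583.  -132.2] size [19.8 80.8] ang 15.08 
  corners [[562.9000244140625, -95.80000305175781], [584.0, -173.6999969482422], [603.0999755859375, -168.60000610351562], [582.0999755859375, -90.5999984741211]]
bolt ((284.5, 231.5), 12.020915031433105) [[0.53843136 0.03843608]]
s [[13, 126, 128], [12, 121, 133], [12, 123, 131], [10, 72, 134], [116, 22, 184], [116, 21, 179], [114, 20, 180], [115, 24, 64], [120, 23, 67]]
p [[114, 20, 178], [108, 22, 57], [90, 17, 75], [114, 7, 183], [114, 7, 186], [115, 8, 184], [128, 6, 185], [113, 5, 186], [110, 8, 186], [125, 8, 185], [120, 4, 182], [120, 6, 184], [114, 7, 186], [108, 7, 186], [120, 6, 184], [108, 7, 186], [113, 5, 186], [102, 7, 183], [113, 6, 185], [108, 7, 186], [120, 5, 187], [115, 8, 186], [80, 7, 106], [113, 5, 187]]
scene
fence centre [547.4  48.3] size [280.6  53.3] ang 1.98 
  corners [[406.29998779296875, 70.0999984741211
[... 389 characters left out ...]
8, 6, 185], [0, 6, 185], [8, 6, 184], [8, 6, 185], [0, 7, 186], [15, 12, 87], [161, 27, 76], [137, 16, 142], [133, 10, 171], [131, 12, 170], [126, 15, 175], [14, 156, 154], [14, 152, 156], [14, 149, 154], [14, 155, 155]]
p [[168, 39, 33], [0, 12, 42], [45, 6, 87], [60, 1, 190], [10, 4, 183], [6, 7, 184], [15, 6, 183], [6, 7, 186], [8, 6, 185], [10, 4, 183], [6, 7, 186], [6, 7, 186], [6, 7, 185], [0, 6, 185], [6, 7, 187], [0, 7, 186], [23, 6, 182], [6, 7, 186], [30, 4, 180], [8, 6, 185], [8, 6, 180], [168, 17, 74], [170, 22, 70], [133, 11, 170], [133, 14, 167]]
bottle [[ 0.41393316 -0.37347833]] coil [[ 0.52943742 -0.34584671]] handle end [[ 0.59217449 -0.17335141]
 [ 0.57203038 -0.09156317]]
```

View pics/c1.png

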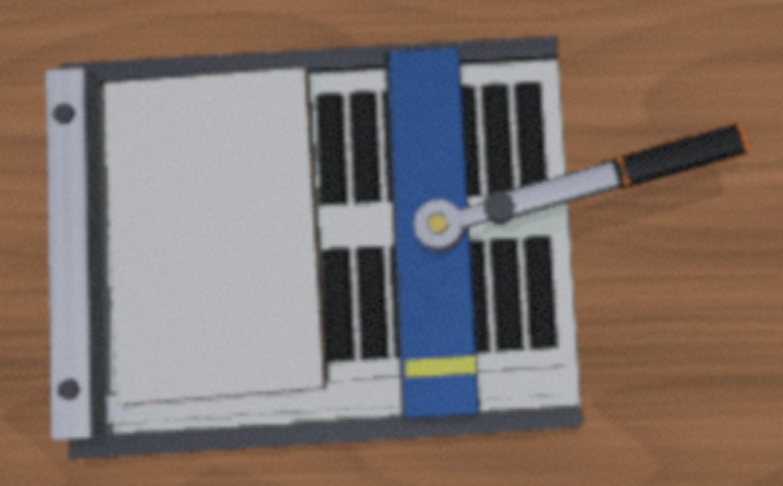

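The crop shows the panel slightly askew, with about 25 mm between panel and fence and a small gap at the stop. The bolt is at crop (437,222), the stop face's top edge at (87,255), and the panel's near edge at (306,70)–(323,387). I'll start the transfer and add a helper that works out deltas.

Units first: shifts go in units of 50 mm. So -0.205 m is -4.1, -0.123 m is -2.46.

```bash
cat >> h.py <<'E'
def to(x,y,z,yaw):
    s=telemetry.observe();A=R.from_euler("xyz",s["tool_rot"]);B=R.from_euler("xyz",[np.pi,0,yaw])
    print("delta",np.round(A.inv().apply(np.array([x,y,z])-s["position"]),4),"rot",np.round((A.inv()*B).as_rotvec(),3))
E
echo '{"deltas": [[0,-0.82,-0.5,0,0,0,0.124],[0,-1.64,-1,0,0,0,0.25],[0,-2.46,-1.5,0,0,0,0.37],[0,-3.28,-2,0,0,0,0.5],[0,-4.1,-2.46,0,0,0,0.62]]}' > path.dat && python3 nudge.py path.dat 60
python3 - <<'E'
from h import *
c=optics.calibration("top"); P=lambda a:np.array(a)/2.7+[120,150]
p=lambda n,a,z:print(n,np.round(1000*ray(c,[P(q) for q in a],z),1).tolist())
p("bolt",[(437,222)],.1);p("stopface",[(85,72),(89,437)],.076);p("panel",[(306,68),(323,387),(112,402),(104,84)],.056)
to(.5,.25,.231,1.613)
E
```

```text
clock: 0.72
position: [0.3365, 0.4245, 0.2312]
tool_rot: [-3.141, 0.0, 2.238]
force: [0.8, 1.4, 0.6]
grip_width: -0.0001
finger_force: 0.0
bolt [[537.1, 43.5]]
stopface [[656.4, 302.0], [391.2, 292.8]]
panel [[662.3, 143.8], [423.5, 130.8], [415.7, 283.7], [652.5, 294.6]]
delta [-2.382e-01  2.060e-02  2.000e-04] rot [-0.     0.     0.625]
```

```bash

echo '{"deltas": [[0,-0.96,0.08,0,0,0,0.125],[0,-1.9,0.16,0,0,0,0.25],[0,-2.86,0.24,0,0,0,0.375],[0,-3.8,0.32,0,0,0,0.5],[0,-4.76,0.4,0,0,0,0.625]]}' > path.dat && python3 nudge.py path.dat
python3 -c "
from h import *
to(.4375,-.025,.2,1.6122)"
```

```text
clock: 1.35
position: [0.5001, 0.2507, 0.2312]
tool_rot: [-3.141, 0.0, 1.613]
force: [-0.3, 1.3, 0.3]
grip_width: -0.0001
finger_force: 0.0
delta [-0.2728 -0.0741  0.0312] rot [-0.     0.     0.001]
```

```bash

echo '{"deltas": [[0,-1.1,-0.3,0.12,0,0,0],[0,-2.2,-0.6,0.24,0,0,0],[0,-3.3,-0.9,0.36,0,0,0],[0,-4.4,-1.2,0.48,0,0,0],[0,-5.46,-1.48,0.62,0,0,0]]}' > path.dat && python3 nudge.py path.dat
echo '{"deltas": [[0,0,0,1,0,0,0],[0,0,0,2,0,0,0],[0,0,0,2.6,0,0,0],[0,0,0,2.9,0,0,0],[0,0,0,2.9,0,0,0]]}' > path.dat && python3 nudge.py path.dat
python3 -c "
from h import *
import cv2
to(.4375,.018,.055,1.6122);print(telemetry.observe()['force'])
cv2.imwrite('pics/a.png',optics.grab_frame('top')[130:430,120:520]);"
```

```text
clock: 1.98
position: [0.4372, -0.0258, 0.2002]
tool_rot: [3.141, -0.0, 1.617]
force: [0.8, 0.1, -0.1]
grip_width: -0.0001
finger_force: 0.0
clock: 2.6
position: [0.4377, -0.0243, 0.0551]
tool_rot: [-3.141, 0.0, 1.617]
force: [-0.1, -0.3, 0.2]
grip_width: -0.0001
finger_force: 0.0
delta [0.0423 0.0017 0.0001] rot [-0.001  0.     0.004]
[-0.09135083 -0.29238406  0.22241246]
```

View pics/a.png

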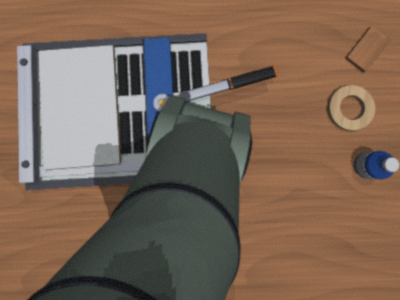

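The arm is behind the fence, clear of the wrench and the bystanders. Next I'll push.

```bash

echo '{"deltas": [[0,0.24,0,0,0,0,0],[0,0.44,0,0,0,0,0],[0,0.6,0,0,0,0,0],[0,0.72,0,0,0,0,0],[0,0.84,0,0,0,0,0]]}' > path.dat && python3 nudge.py path.dat
echo '{"deltas": [[0,0.12,0,0,0,0,0],[0,0.24,0,0,0,0,0],[0,0.36,0,0,0,0,0],[0,0.48,0,0,0,0,0],[0,0.6,0,0,0,0,0]]}' > path.dat && python3 nudge.py path.dat
```

```text
clock: 3.28
position: [0.4363, 0.0174, 0.0556]
tool_rot: [3.141, 0.001, 1.616]
force: [0.7, -6.4, 6.0]
grip_width: -0.0002
finger_force: 3.7
clock: 3.9
position: [0.435, 0.0473, 0.0556]
tool_rot: [3.141, 0.001, 1.616]
force: [0.6, -7.3, 6.2]
grip_width: 0.0
finger_force: 3.7
```

```bash

echo '{"deltas": [[0,0.08,0,0,0,0,0],[0,0.16,0,0,0,0,0],[0,0.24,0,0,0,0,0],[0,0.32,0,0,0,0,0],[0,0.4,0,0,0,0,0]]}' > path.dat && python3 nudge.py path.dat
echo '{"deltas": [[0,0.02,0,0,0,0,0],[0,0.04,0,0,0,0,0],[0,0.06,0,0,0,0,0],[0,0.08,0,0,0,0,0],[0,0.1,0,0,0,0,0]]}' > path.dat && python3 nudge.py path.dat
```

```text
clock: 4.53
position: [0.4342, 0.0671, 0.0556]
tool_rot: [3.14, 0.001, 1.616]
force: [3.3, -10.4, 5.0]
grip_width: 0.0001
finger_force: 4.8
clock: 5.15
position: [0.434, 0.0717, 0.0556]
tool_rot: [3.14, 0.001, 1.615]
force: [2.2, -11.1, 4.1]
grip_width: -0.0001
finger_force: 5.3
```

```bash

for i in 1 ; do echo '{"deltas": [[0,0.02,0,0,0,0,0],[0,0.04,0,0,0,0,0],[0,0.06,0,0,0,0,0],[0,0.08,0,0,0,0,0],[0,0.08,0,0,0,0,0]]}' > path.dat && python3 nudge.py path.dat; done
echo '{"deltas": [[0,0.01,0,0,0,0,0],[0,0.02,0,0,0,0,0],[0,0.03,0,0,0,0,0],[0,0.04,0,0,0,0,0],[0,0.04,0,0,0,0,0]]}' > path.dat && python3 nudge.py path.dat
```

```text
clock: 5.78
position: [0.4338, 0.0759, 0.0556]
tool_rot: [3.14, 0.001, 1.616]
force: [2.7, -9.8, 4.1]
grip_width: -0.0002
finger_force: 4.7
clock: 6.4
position: [0.4338, 0.0772, 0.0556]
tool_rot: [3.14, 0.002, 1.615]
force: [2.0, -14.4, 4.8]
grip_width: -0.0
finger_force: 7.3
```

```bash

echo '{"deltas": [[0,0.01,0,0,0,0,0],[0,0.02,0,0,0,0,0],[0,0.02,0,0,0,0,0]]}' > path.dat && python3 nudge.py path.dat
echo '{"deltas": [[0,0.01,0,0,0,0,0],[0,0.02,0,0,0,0,0],[0,0.02,0,0,0,0,0]]}' > path.dat && python3 nudge.py path.dat
```

```text
clock: 6.78
position: [0.4338, 0.0772, 0.0556]
tool_rot: [3.14, 0.003, 1.614]
force: [2.9, -22.2, 6.4]
grip_width: -0.0002
finger_force: 10.9
clock: 7.15
position: [0.4338, 0.0773, 0.0556]
tool_rot: [3.14, 0.004, 1.613]
force: [4.1, -28.8, 7.2]
grip_width: 0.0001
finger_force: 14.5
```

The force is rising steeply with no further motion, so the panel is trapped. I'll retreat and check.

```bash

echo '{"deltas": [[0,-0.2,0,0,0,0,0],[0,-0.6,0,0,0,0,0],[0,-0.9,0,0,0,0,0],[0,-0.9,0,-1,0,0,0],[0,-0.9,0,-2,0,0,0]]}' > path.dat && python3 nudge.py path.dat
echo '{"deltas": [[0,-1,-0.4,-0.6,0,0,0],[0,-2,-0.8,-1,0,0,0],[0,-3,-1.2,-1,0,0,0],[0,-4,-1.4,-1,0,0,0],[0,-4,-1.4,-1,0,0,0]]}' > path.dat && python3 nudge.py path.dat
python3 -c "
from h import *
f=optics.grab_frame('top');cv2.imwrite('pics/t2.png',f)
cv2.imwrite('pics/t2c.png',cv2.resize(f[150:330,120:410],None,fx=2.7,fy=2.7,interpolation=2))
cv2.imwrite('pics/s2.png',optics.grab_frame('scene'))"
```

```text
clock: 7.78
position: [0.4347, 0.0351, 0.1563]
tool_rot: [-3.14, 0.0, 1.616]
force: [0.5, 1.1, 0.4]
grip_width: -0.0002
finger_force: 0.0
clock: 8.4
position: [0.3735, -0.1704, 0.2056]
tool_rot: [3.141, 0.001, 1.611]
force: [-0.4, 1.6, 0.5]
grip_width: -0.0001
finger_force: 0.0
```

View pics/t2c.png

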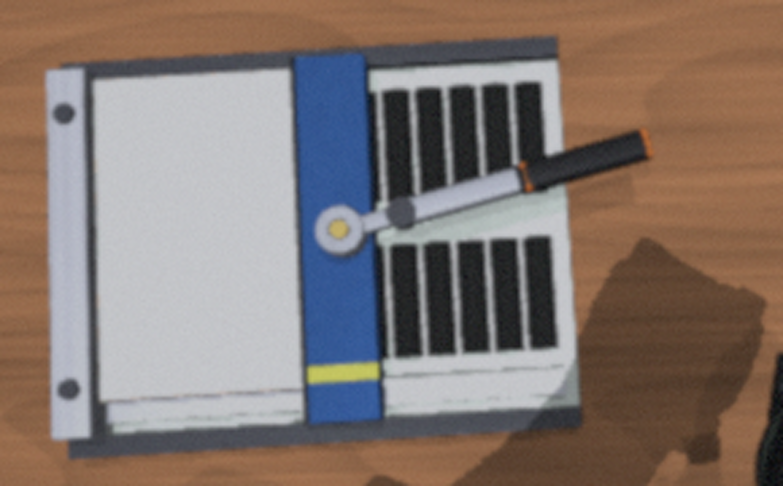

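The crop shows the panel flush between fence and stop, with a parallel strip at the stop face that fits the stop's visible side. The bolt is at (339,229), and the grip runs from (527,176) to (648,144). I'll compute the wrench pose next.

```bash
python3 - <<'E'
from h import *
c=optics.calibration("top"); P=lambda a:np.array(a)/2.7+[120,150]
b,g0,g1=1000*ray(c,[P(q) for q in [(339,229),(527,176),(648,144)]],.1)
u=(g1-b)/np.linalg.norm(g1-b);n=np.array([-u[1],u[0]]) # +x side
print(b,g0,g1,np.linalg.norm(g1-b),np.linalg.norm(g0-b),"ang",np.degrees(np.arctan2(*u)))
G=b+170*u;print("grip",G,"n",n)
th=np.arctan2(*(u*[1,1]))
S=(G+n*45)/1000 if n[0]>0 else (G-n*45)/1000
print("start",S)
yaw=np.arctan2(-u[1],-u[0]); print("yaw toolx to bolt",yaw)
to(.70,-.16,.2,yaw);to(S[0],S[1],.2,yaw)
print(telemetry.observe()["qpos"])
E
```

```text
[533.38888002 112.60133674] [569.00654494 -20.714413  ] [ 590.67903415 -107.53238874] 227.46652248365552 137.99169243843718 ang 165.41228183803372
grip [576.2054057  -51.91840411] n [0.96776318 0.25186192]
start [ 0.61975475 -0.04058462]
yaw toolx to bolt 1.8254000390741838
delta [-0.0072  0.3257  0.0052] rot [-0.   -0.   -0.21]
delta [0.1157 0.2509 0.0053] rot [-0.   -0.   -0.21]
[-0.20094928  0.25017674  0.56828263  2.18052726 -0.1951777   0.75869465
  0.54043056]
```

```bash

echo '{"deltas": [[0,0.46,1,0,0,0,-0.04],[0,0.92,2,0,0,0,-0.08],[0,1.38,3,0,0,0,-0.13],[0,1.84,4,0.06,0,0,-0.17],[0,2.32,5.02,0.1,0,0,-0.21]]}' > path.dat && python3 nudge.py path.dat
echo '{"deltas": [[0,0,0,1,0,0,0],[0,0,0,1.8,0,0,0],[0,0,0,2.3,0,0,0],[0,0,0,2.5,0,0,0],[0,0,0,2.5,0,0,0]]}' > path.dat && python3 nudge.py path.dat
python3 -c "
from h import *
to(.6198,-.0406,.075,1.8254)"
```

```text
clock: 9.12
position: [0.6212, -0.0368, 0.1999]
tool_rot: [-3.141, -0.001, 1.83]
force: [-0.3, -0.5, 0.6]
grip_width: -0.0001
finger_force: 0.0
clock: 9.75
position: [0.6198, -0.039, 0.0753]
tool_rot: [-3.141, -0.0, 1.828]
force: [0.6, 0.8, 1.0]
grip_width: 0.0
finger_force: 0.0
delta [-0.0015 -0.0004  0.0003] rot [-0.    -0.     0.002]
```

```bash

echo '{"deltas": [[0,0,-0.1,0,0,0,0],[0,0,-0.2,0,0,0,0],[0,0,-0.3,0,0,0,0],[0,0,-0.36,0,0,0,0],[0,0,-0.4,0,0,0,0]]}' > path.dat && python3 nudge.py path.dat
echo '{"deltas": [[0,0,-0.04,0,0,0,0],[0,0,-0.08,0,0,0,0],[0,0,-0.12,0,0,0,0],[0,0,-0.16,0,0,0,0],[0,0,-0.2,0,0,0,0]]}' > path.dat && python3 nudge.py path.dat
```

```text
clock: 10.38
position: [0.6007, -0.045, 0.0755]
tool_rot: [3.141, 0.0, 1.827]
force: [2.8, -0.8, 0.0]
grip_width: 0.0003
finger_force: 1.1
clock: 11.0
position: [0.5907, -0.0476, 0.0753]
tool_rot: [3.142, 0.0, 1.827]
force: [2.6, -1.8, 0.4]
grip_width: 0.0002
finger_force: 1.2
```

```bash

echo '{"deltas": [[0,0,-0.07,0,0,0,0.02],[0,0,-0.14,0,0,0,0.04],[0,-0.02,-0.2,0,0,0,0.06],[0,-0.02,-0.27,0,0,0,0.08],[0,-0.03,-0.34,0,0,0,0.1]]}' > path.dat && python3 nudge.py path.dat
echo '{"deltas": [[0,0,-0.07,0,0,0,0.02],[0,0,-0.14,0,0,0,0.04],[0,-0.02,-0.2,0,0,0,0.06]]}' > path.dat && python3 nudge.py path.dat
```

```text
clock: 11.62
position: [0.5745, -0.0531, 0.0753]
tool_rot: [-3.141, -0.0, 1.726]
force: [1.8, 2.3, 0.3]
grip_width: -0.0
finger_force: 1.0
clock: 12.0
position: [0.5648, -0.0557, 0.0753]
tool_rot: [-3.141, -0.0, 1.666]
force: [1.9, 0.7, 0.3]
grip_width: 0.0004
finger_force: 1.0
```

```bash

echo '{"deltas": [[0,0,-0.07,0,0,0,0.02],[0,0,-0.14,0,0,0,0.04],[0,-0.02,-0.2,0,0,0,0.06]]}' > path.dat && python3 nudge.py path.dat
```

```text
clock: 12.38
position: [0.555, -0.0576, 0.0753]
tool_rot: [-3.142, -0.0, 1.606]
force: [1.9, 1.6, -0.2]
grip_width: -0.0001
finger_force: 1.0
```

```bash

echo '{"deltas": [[0,0,-0.07,0,0,0,0.02],[0,0,-0.14,0,0,0,0.04],[0,-0.02,-0.2,0,0,0,0.06]]}' > path.dat && python3 nudge.py path.dat
```

```text
clock: 12.75
position: [0.545, -0.059, 0.0753]
tool_rot: [-3.142, -0.0, 1.546]
force: [2.8, 0.4, -0.2]
grip_width: 0.0002
finger_force: 1.0
```

```bash

echo '{"deltas": [[0,0,-0.07,0,0,0,0.02],[0,0,-0.14,0,0,0,0.04],[0,-0.02,-0.2,0,0,0,0.06]]}' > path.dat && python3 nudge.py path.dat
```

```text
clock: 13.12
position: [0.5349, -0.0597, 0.0753]
tool_rot: [-3.141, -0.0, 1.486]
force: [2.0, 1.1, -0.5]
grip_width: 0.0001
finger_force: 1.0
```

```bash

echo '{"deltas": [[0,0,-0.07,0,0,0,0.02],[0,0,-0.14,0,0,0,0.04],[0,-0.02,-0.2,0,0,0,0.06]]}' > path.dat && python3 nudge.py path.dat
```

```text
clock: 13.5
position: [0.5257, -0.0597, 0.0755]
tool_rot: [3.14, -0.0, 1.426]
force: [9.0, 3.9, -0.2]
grip_width: 0.0001
finger_force: 3.8
```

```bash

echo '{"deltas": [[0,0,-0.07,0,0,0,0.02],[0,0,-0.14,0,0,0,0.04],[0,-0.02,-0.2,0,0,0,0.06]]}' > path.dat && python3 nudge.py path.dat
```

```text
clock: 13.88
position: [0.5166, -0.0593, 0.0758]
tool_rot: [3.138, -0.001, 1.366]
force: [10.7, 4.5, -0.8]
grip_width: 0.0
finger_force: 4.9
```

The bolt has seated and the joint is giving way. I'll go a bit further and measure the kink.

```bash

echo '{"deltas": [[0,0,-0.07,0,0,0,0.03],[0,0,-0.14,0,0,0,0.06],[0,-0.02,-0.2,0,0,0,0.08],[0,-0.02,-0.2,0,0,0,0.08]]}' > path.dat && python3 nudge.py path.dat
python3 - <<'E'
from h import *
f=optics.grab_frame('top');cv2.imwrite('pics/k1.png',cv2.resize(f[190:330,200:380],None,fx=4,fy=4,interpolation=2))
E
```

```text
clock: 14.38
position: [0.5067, -0.0581, 0.0758]
tool_rot: [3.138, -0.001, 1.286]
force: [11.2, 2.0, -0.3]
grip_width: -0.0003
finger_force: 4.9
```

View pics/k1.png

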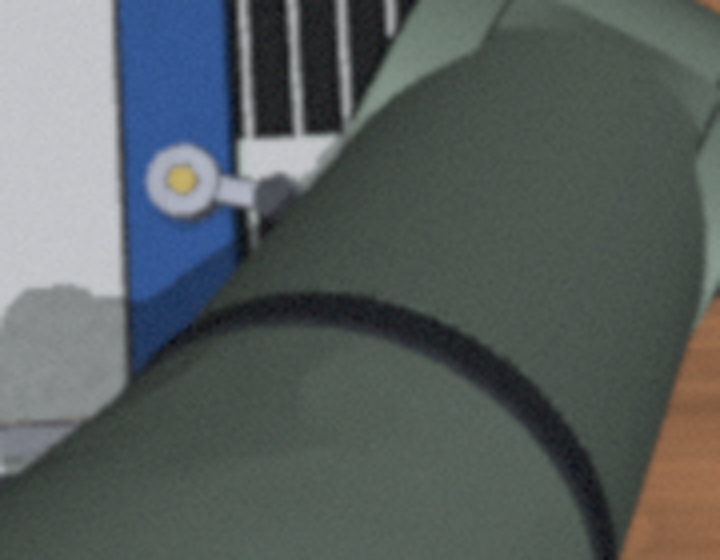

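Top view: the inner arm runs from (181,180) to the pin at about (273,195), and the arm hides the rest. I'll check the kink from the scene camera.

```bash

python3 - <<'E'
from h import *
f=optics.grab_frame('scene');cv2.imwrite('pics/k2.png',cv2.resize(f[160:310,220:400],None,fx=4,fy=4,interpolation=2))
E
```

```text
(no output)
```

View pics/k2.png

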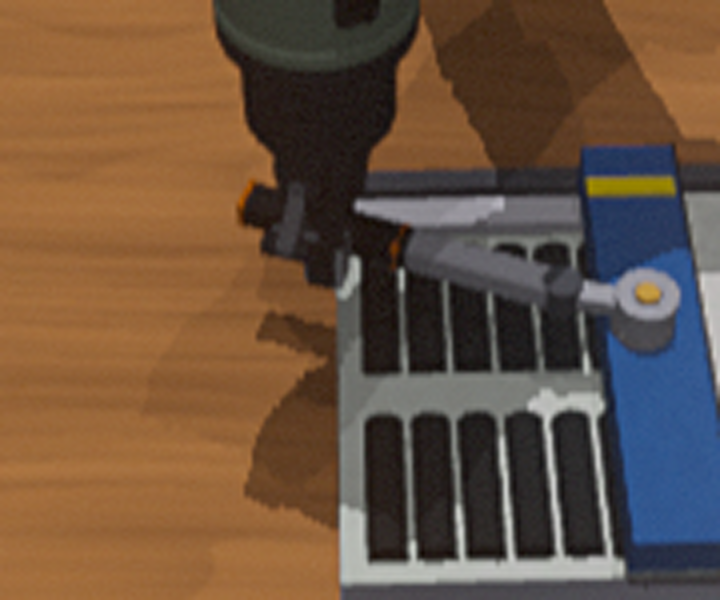

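The handle is visibly bent at the pin (563,275). Its axis runs through the grip start at (403,245) and the end at (248,200), and the bolt is at (648,293).

```bash

python3 - <<'E'
from h import *
c=optics.calibration("scene")
P=lambda q:np.array(q)/4+[220,160]
b,p,g,e=1000*ray(c,[P(q) for q in [(648,293),(563,277),(403,240),(248,195)]],.1)
a=lambda v:np.arctan2(v[0],-v[1])
print(b,p,g,e,"inner",a(p-b),"outer",a(g-p),a(e-p),"kink",a(p-b)-a(e-p))
c=optics.calibration("top");P=lambda q:np.array(q)/4+[200,190]
b,p=1000*ray(c,[P(q) for q in [(181,180),(273,195)]],.1);print(b,p,a(p-b))
t=telemetry.observe()["position"]*1000;print(t)
for o in(22,25,28): # handle angle from TCP: perpendicular offset o
    for psi in [a(p-b)]:
        pin=np.array([533.4,112.6])+45*np.array([np.sin(psi),-np.cos(psi)]);v=t[:2]-pin;print(o,a(v)-np.arcsin(o/np.linalg.norm(v)),psi)
E
```

```text
[536.81771775 112.80985539] [526.53886649  68.67045368] [501.8970984  -16.26632138] [ 470.44218019 -101.84484062] inner -0.22879481622156844 outer -0.28236714184905504 -0.31783043965809166 kink 0.08903562343652321
[533.04325157 113.18206092] [525.03866934  69.49151044] -0.1812012568047715
[506.77463422 -58.13611709  75.78021276]
22 -0.3183460467611481 -0.1812012568047715
25 -0.34222399456704833 -0.1812012568047715
28 -0.3662162259069486 -0.1812012568047715
```

```bash

echo '{"deltas": [[0,0,-0.04,0,0,0,0.02],[0,0,-0.08,0,0,0,0.04],[0,-0.02,-0.12,0,0,0,0.05],[0,-0.02,-0.12,0,0,0,0.05]]}' > path.dat && python3 nudge.py path.dat
python3 - <<'E'
from h import *
f=optics.grab_frame('scene');cv2.imwrite('pics/k3.png',cv2.resize(f[160:310,220:400],None,fx=4,fy=4,interpolation=2))
E
```

```text
clock: 14.98
position: [0.5008, -0.0574, 0.0758]
tool_rot: [3.138, -0.001, 1.236]
force: [11.3, 1.8, -1.0]
grip_width: 0.0002
finger_force: 4.9
```

View pics/k3.png

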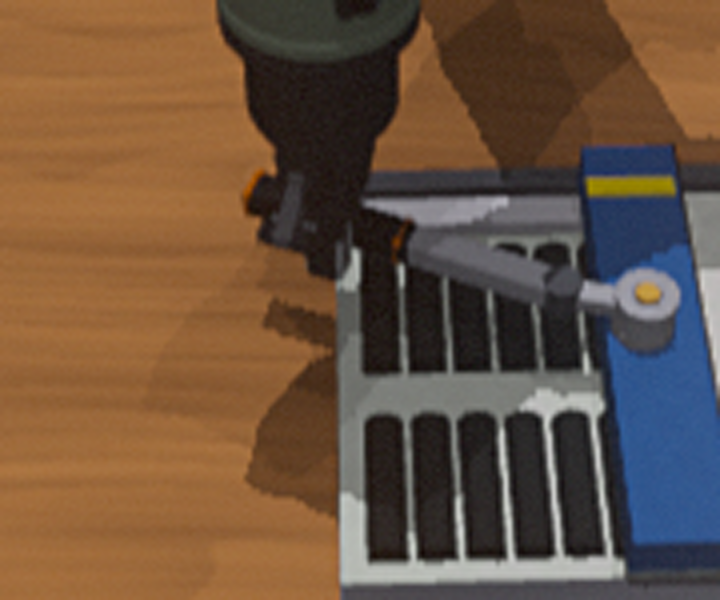

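```bash

echo '{"deltas": [[0,0,0.3,0,0,0,0],[0,0,0.7,0,0,0,0],[0,0,1.2,0,0,0,0],[0,0,1.4,-0.8,0,0,0],[0,0,1.4,-2,0,0,0]]}' > path.dat && python3 nudge.py path.dat
echo '{"deltas": [[0,-1.2,0,-0.4,0,0,0],[0,-2.4,0,-0.8,0,0,0],[0,-3.6,0,-1.2,0,0,0],[0,-4.6,0,-1.2,0,0,0],[0,-4.6,0,-1.2,0,0,0]]}' > path.dat && python3 nudge.py path.dat
python3 - <<'E'
from h import *
f=optics.grab_frame('top');cv2.imwrite('pics/t3.png',f)
cv2.imwrite('pics/t3c.png',cv2.resize(f[150:330,120:410],None,fx=2.7,fy=2.7,interpolation=2))
E
```

```text
clock: 15.65
position: [0.5643, -0.0809, 0.1752]
tool_rot: [-3.138, 0.002, 1.236]
force: [0.2, 0.2, 1.0]
grip_width: -0.0001
finger_force: 0.0
clock: 16.27
position: [0.4872, -0.3017, 0.2356]
tool_rot: [-3.141, 0.001, 1.23]
force: [-0.9, 0.5, -0.5]
grip_width: -0.0001
finger_force: 0.0
```

View pics/t3c.png

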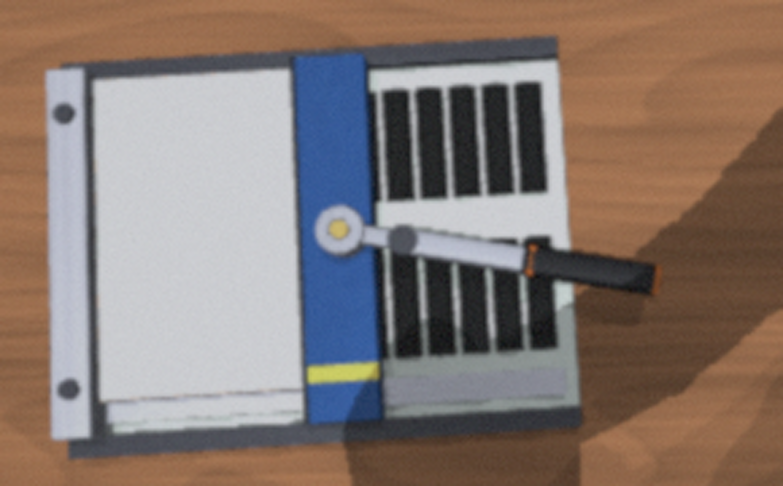

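The wrench is straight again: bolt (339,229), pin (402,239), grip end (656,278). The panel is still flush. From this I can work out the peak kink.

```bash
python3 - <<'E'
from h import *
c=optics.calibration("top"); P=lambda q:np.array(q)/2.7+[120,150]
b,e=1000*ray(c,[P(q) for q in [(339,229),(656,278)]],.1)
a=lambda v:np.arctan2(v[0],-v[1]); s=a(e-b);print("straight",s)
pin=b+45*(e-b)/np.linalg.norm(e-b);v=np.array([500.8,-57.4])-pin
for o in(23,26,28):print(o,s-(a(v)-np.arcsin(o/np.linalg.norm(v))))
c=optics.calibration("scene");P=lambda q:np.array(q)/4+[220,160]
e=1000*ray(c,[P((256,187))],.095)[0];print("scene",s-a(e-pin))
E
```

```text
straight -0.17289548555974743
23 0.20282097818644984
26 0.22668028547865127
28 0.24265142407651719
scene 0.20302904213614642
```

The peak kink was about 0.20–0.23 rad, which is tripped but not forced. I'll hand in the job.

```bash
python3 -c "
from workcell import bot, optics, telemetry
print(bot.job_done())"
```

```text
the job is handed in; nothing more can be done
None
```

The job is handed in, with no verdict returned: the panel is flush against the stop in the top view, and the wrench kinked to about 0.2 rad and sprang straight; the arm stayed away from the coil, bottle and offcut.

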